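# Unstack the kitchen tins into their wooden holders

## Task

The four kitchen tins have been piled up on the table in one tower. Take the tower apart from the top down, one tin at a time, and stand each upright and flat inside the wooden holder of its own shape and size: the small pepper pot, then the oblong tin, the round tin and last the square tin. Do not tip a tin over, and leave the sugar bowl and the salt shaker where they stand.

Things in the scene. Friction and masses are not known exactly. Their poses are not given: they have to be found in the camera images.
- pot_tin: Small round steel pepper pot, 30 mm diameter, 50 mm high, closed flat top; at the start on top of the oblong tin (underside about 185 mm above the table). Origin: centre of the underside, z up along its axis. Loose, about 80 g.
- oblong_tin: Oblong steel tin with flat lid, 50 mm (its x) by 32 mm (its y), 55 mm high; at the start on the round tin (underside about 130 mm up). Origin: centre of the underside, z up. Loose, about 120 g.
- round_tin: Round white enamel tin with flat white lid, 60 mm diameter, 60 mm high; at the start on the square tin (underside about 70 mm up). Origin: centre of the underside, z up. Loose, about 170 g.
- square_tin: Square aluminium tin with flat dark steel lid, 66 by 66 mm (along its x and y), 70 mm high; foot of the tower, standing on the table. Origin: centre of the underside, z up. Loose, about 220 g.
- pot_holder: Small round wooden holder for the pepper pot: inside 46 mm diameter, outside 60 mm. Fixed; 14 mm high with a flat floor 5 mm above the table, so the rim stands 9 mm above the floor. Origin: centre of the underside, on the table, z up.
- oblong_holder: Oblong wooden holder for the oblong tin: inside 66 mm (its x) by 48 mm (its y), outside 80 by 62 mm; the tin fits only with its long side along the holder's x, either way round. Fixed; 14 mm high with a flat floor 5 mm above the table, so the rim stands 9 mm above the floor. Origin: centre of the underside, on the table, z up.
- round_holder: Large round wooden holder for the round tin: inside 76 mm diameter, outside 90 mm. Fixed; 14 mm high with a flat floor 5 mm above the table, so the rim stands 9 mm above the floor. Origin: centre of the underside, on the table, z up.
- square_holder: Square wooden holder for the square tin: inside 82 by 82 mm (sides along its x and y), outside 96 by 96 mm. Fixed; 14 mm high with a flat floor 5 mm above the table, so the rim stands 9 mm above the floor. Origin: centre of the underside, on the table, z up.
- sugar_bowl: Bystander: round red plastic sugar bowl with closed lid, about 104 mm across, 70 mm high. Origin: centre of the underside, on the table. Leave it alone.
- salt_shaker: Bystander: small glass salt shaker with domed steel cap, 39 mm diameter, 70 mm high. Origin: centre of the underside, on the table. It stands alone on the table, not in the tower. Leave it alone.
There are look-alikes about, which are no part of the job. Leave any green or yellow look-alike of the oblong_tin alone.

How it is judged:
On the way, in this order (a step that is already met when the one before it is completed fails the run):
1. the pepper pot stands in its own holder, let go (horizontal distance between pot_tin and pot_holder below 0.013 m and z of pot_tin in the frame of pot_holder between 0.002 and 0.008 m and angle between pot_tin's own z axis and vertical below 0.1 rad and contact force between pot_tin and the fingers below 0.1 N), for 0.2 s.
2. the oblong tin stands in its own holder, let go (horizontal distance between oblong_tin and oblong_holder below 0.013 m and z of oblong_tin in the frame of oblong_holder between 0.002 and 0.008 m and angle between oblong_tin's own z axis and vertical below 0.1 rad and contact force between oblong_tin and the fingers below 0.1 N), for 0.2 s.
3. the round tin stands in its own holder, let go (horizontal distance between round_tin and round_holder below 0.013 m and z of round_tin in the frame of round_holder between 0.002 and 0.008 m and angle between round_tin's own z axis and vertical below 0.1 rad and contact force between round_tin and the fingers below 0.1 N), for 0.2 s.
4. the square tin stands in its own holder, let go (horizontal distance between square_tin and square_holder below 0.013 m and z of square_tin in the frame of square_holder between 0.002 and 0.008 m and angle between square_tin's own z axis and vertical below 0.1 rad and contact force between square_tin and the fingers below 0.1 N), for 0.2 s.
At the end, for the whole second after the job is handed in: Each tin is in the holder of its own shape and size: within 13 mm of its centre, underside on its floor (2 to 8 mm above the table), within 0.1 rad of upright, released, under 0.02 m/s; sugar bowl and salt shaker within 25 mm of their starts (horizontal distance between pot_tin and pot_holder below 0.013 m and z of pot_tin in the frame of pot_holder between 0.002 and 0.008 m and angle between each of pot_tin, oblong_tin, round_tin, square_tin's own z axis and vertical below 0.1 rad and linear speed of each of pot_tin, oblong_tin, round_tin, square_tin below 0.02 m/s and horizontal distance between oblong_tin and oblong_holder below 0.013 m and z of oblong_tin in the frame of oblong_holder between 0.002 and 0.008 m and horizontal distance between round_tin and round_holder below 0.013 m and z of round_tin in the frame of round_holder between 0.002 and 0.008 m and horizontal distance between square_tin and square_holder below 0.013 m and z of square_tin in the frame of square_holder between 0.002 and 0.008 m and distance of each of sugar_bowl, salt_shaker from where it was at the start of the episode below 0.025 m); the robot touches nothing.
It fails at once if a tin is tipped over (more than 0.8 rad) (angle between any of pot_tin, oblong_tin, round_tin, square_tin's own z axis and vertical above 0.8 rad).
It fails at once if the sugar bowl is moved more than 25 mm or knocked over (distance of sugar_bowl from where it was at the start of the episode above 0.025 m or angle between sugar_bowl's own z axis and vertical above 0.8 rad).
It fails at once if the salt shaker is moved more than 25 mm or knocked over (distance of salt_shaker from where it was at the start of the episode above 0.025 m or angle between salt_shaker's own z axis and vertical above 0.8 rad).
It also fails if it takes over 134 s, if anything falls off the work surface, if the arm or the gripper's body presses on something with over 40 N, if the wrist force passes 120 N, or if a joint passes its speed limit or range.

## Robot

A 7-joint arm with a two-finger parallel gripper is mounted at the origin on the work surface. World frame = base frame: x ahead of the robot, y to its left, z up, the work surface at z = 0. Lengths are in m, angles in rad, forces in N, time in s.
With the tool pointing down it reaches from about 0.35 to 0.9 m from the base axis. Payload 8.1 kg.
Tool frame: the origin (TCP) lies on the centre line of the jaws, within the pads' length; the fingertips stand 8 mm ahead of it and the grasp point (between the pads) lies 11 mm behind it; z points along the fingers, y is the line along which they close (so a half turn about z gives the same grasp; the last joint's range is limited). The gripper opens to 92 mm and grips with 3 to 60 N. Pads are 19 mm wide; open, the fingers measure 130 mm over their backs; the gripper's body (75 mm by 190 mm) begins 47 mm behind the grasp point.
Start: joints at [-1.271, 0.434, 0.025, 1.573, -0.012, 1.134, -0.075], TCP at [0.245, 0.575, 0.207] pointing down, gripper open.
Joint ranges: [-2.62, 2.62], [-0.44, 2.09], [-1.27, 1.32], [0.08, 2.57], [-1.32, 4.46], [0.12, 2], [-2.74, 2.74]. Speed limits (rad/s): [2.22, 2.22, 3.01, 3.01, 3.14, 3.14, 3.14].

## Interface

Orientations are given as [roll, pitch, yaw] about the fixed x, y, z axes, in that order (R = Rz(yaw) Ry(pitch) Rx(roll)).
In Python, from station import manip gives the robot as it stands. The module is installed in compiled form; this text tells all that it offers.
- The arm moves only by the shell command python3 -m crank 'ROWS' [FORCE]. ROWS is JSON, a list that holds one entry, the list of rows, each a list of 5 numbers: the shift along the world's x, y, z in m, then the turn about the world's z in rad, then the finger opening in m, from 0 to 0.0918. A call has 1 to 12 rows; each row is the pose to reach, as a shift and turn from the pose commanded when the call began; what a row does not reach only later rows make up. A row lasts 1/8 s, in which the tool goes at most 62.5 mm and 10.7 degrees, less where a joint would pass 70% of its speed; a pose out of reach is approached as far as the arm can. A call with a gripper value outside its range is refused whole. The fingers move at their own pace and stop on an object; FORCE is the grip in N (left out, the last holds). Time passes only in rows, so rows that repeat a pose let the fingers close. It gives the time, the measured TCP pose, the force, the opening and the grip force at its end, in the units of the state.
- manip.get_state(): the state, without advancing time (a new reading comes with each control period).
- manip.snapshot(name): name is "scene" or "top"; returns a dict with "img" (420x560x3 uint8, red, green, blue), "depth" (420x560 float32, m along the optical axis (not along the pixel's ray), 0 where there is no reading), "fx", "fy", "cx", "cy" (pixels), "position" and "rotation" of the camera in the world. Camera axes: x right, y down, z forward; pixel columns grow to the right and rows downward; lengths in m; the calibration is good to about 2 mm. A picture is of the moment at which its call begins.
- manip.finish_job(): hands the job in; it is judged then, once.
Trained networks look in a picture, given as the dict that the camera call returned (one of the last four; its "shot" number tells which), for a name from the list of things; names that differ only in an ending like _2 or _b are one class to them, and where a whole thing is asked for, a point or a joint stands for the part that bears it (a point fixed in the world has none). Each returns a list of dicts, best first, with "confidence" (0 to 1); they miss things now and then, are a little off and sometimes report something else, mostly with a low value. They report only what shows in the picture. A call takes as long as a camera call. They do not tell look-alikes from the thing itself.
- manip.find_in(target, picture): "bbox" ([left, top, width, height] in pixels, round what is visible of it).
- manip.pinpoint(target, picture): "xy" ([column, row] in pixels: a listed point, or the origin of a listed thing).
The state is a dict: "time": time; "joints": joint angles; "joint_vel": joint speeds; "effort": joint torques, N m; "position": TCP position; "eef_rot": TCP orientation; "contact_force": force on the tool from outside, world axes, zero at the start; "torque": the same for the moment, N m; "gripper_width": opening from 0.0 (shut) to 1.0 (fully open); "gripper_force": force on a finger pad.
Only numpy, scipy, OpenCV 4.12 (cv2) and the standard library are available. Lean on these libraries where they do the work, as an engineer would, in place of code of your own. Each camera call takes 0.05 s, during which the arm holds its last target. There are 200 camera calls.

## Working session

There is one attempt and no reset: what is moved stays moved. The work goes in short steps, Python scripts to look and compute and a shell command to move; the robot and the scene stay as the last step left them, time stands still between calls to the robot, and variables do not carry over. Pictures are saved under pics/ and viewed, at most 14 in all, crops included, and the job is handed in when it is done.

```bash
mkdir -p pics; cat > h.py <<'E'
import numpy as np, cv2
from station import manip
N=["pot_tin","oblong_tin","round_tin","square_tin","pot_holder","oblong_holder","round_holder","square_holder","sugar_bowl","salt_shaker"]
def snap(cam,name=None):
    p=manip.snapshot(cam)
    if name: cv2.imwrite("pics/"+name+".png",p["img"][:,:,::-1])
    return p
def w(p,u,v,z=None):
    R=np.array(p["rotation"]); t=np.array(p["position"])
    if R.shape!=(3,3):
        from scipy.spatial.transform import Rotation as Q; R=Q.from_euler("xyz",R).as_matrix()
    d=R@np.array([(u-p["cx"])/p["fx"],(v-p["cy"])/p["fy"],1])
    if z is None: return t+d*p["depth"][int(round(v)),int(round(u))]
    return t+d*(z-t[2])/d[2]
def cloud(p):
    v,u=np.mgrid[:420,:560]; R=np.array(p["rotation"])
    if R.shape!=(3,3):
        from scipy.spatial.transform import Rotation as Q; R=Q.from_euler("xyz",R).as_matrix()
    d=np.stack([(u-p["cx"])/p["fx"],(v-p["cy"])/p["fy"],np.ones(u.shape)],-1)*p["depth"][...,None]
    return d@R.T+np.array(p["position"])
E
python3 - <<'E'
from h import *
np.set_printoptions(precision=3,suppress=True)
s=manip.get_state(); print(s["position"],s["eef_rot"],s["gripper_width"])
for c in("top","scene"):
    p=snap(c,c+"1"); print(c,p["position"],np.array(p["rotation"]))
    for n in N:
        print(n,[(np.round(r["xy"]),round(r["confidence"],2),w(p,*r["xy"])) for r in manip.pinpoint(n,p)[:3]],[(np.round(r["bbox"]),round(r["confidence"],2)) for r in manip.find_in(n,p)[:3]])
E
```

```text
[0.245 0.574 0.206] [-3.14   0.     2.739] 1.0024770658459514
top [ 0.273 -0.026  1.101] [-2.941 -0.002 -1.545]
pot_tin [(array([255., 223.]), 0.65, array([0.443, 0.019, 0.236]))] [(array([246., 212.,  22.,  19.]), 0.64)]
oblong_tin [(array([331., 215.]), 0.67, array([ 0.507, -0.142,  0.032])), (array([161., 319.]), 0.63, array([0.268, 0.218, 0.055])), (array([275., 288.]), 0.55, array([ 0.337, -0.02 ,  0.058]))] [(array([265., 274.,  25.,  25.]), 0.94), (array([320., 198.,  29.,  22.]), 0.69), (array([148., 304.,  24.,  31.]), 0.56)]
round_tin [] [(array([244., 221.,  30.,  31.]), 0.72)]
square_tin [(array([339., 150.]), 0.41, array([ 0.669, -0.163,  0.004]))] [(array([239., 223.,  41.,  35.]), 0.79)]
pot_holder [(array([341., 152.]), 0.56, array([ 0.663, -0.166,  0.009]))] []
oblong_holder [(array([210., 154.]), 0.93, array([0.65 , 0.142, 0.008]))] [(array([193., 137.,  32.,  36.]), 0.69)]
round_holder [] [(array([122., 215.,  39.,  42.]), 0.59)]
square_holder [(array([380., 243.]), 0.85, array([ 0.449, -0.255,  0.008]))] [(array([358., 222.,  43.,  46.]), 0.76)]
sugar_bowl [(array
[... 1031 characters left out ...]
]), 0.95)]
oblong_holder [(array([386., 278.]), 0.57, array([0.661, 0.128, 0.008])), (array([294., 202.]), 0.41, array([ 0.472, -0.002,  0.141])), (array([335., 291.]), 0.27, array([ 0.654, -0.004,  0.024]))] [(array([367., 259.,  42.,  32.]), 0.89)]
round_holder [] [(array([364., 200.,  34.,  24.]), 0.66)]
square_holder [] [(array([165., 254.,  56.,  44.]), 0.95), (array([368., 260.,  37.,  31.]), 0.18)]
sugar_bowl [(array([183., 353.]), 0.91, array([ 0.674, -0.34 ,  0.058])), (array([294., 181.]), 0.53, array([0.462, 0.005, 0.189]))] [(array([151., 309.,  59.,  56.]), 0.83)]
salt_shaker [(array([338., 293.]), 0.84, array([ 0.658, -0.   ,  0.021]))] [(array([330., 264.,  16.,  36.]), 0.66)]
```

View pics/top1.png

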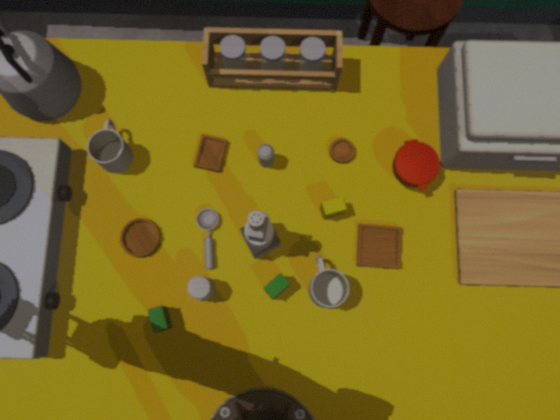

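```bash
cat >> h.py <<'E'
def rect(P,cx,cy,r,zlo,zhi):
    q=P.reshape(-1,3); m=(np.hypot(q[:,0]-cx,q[:,1]-cy)<r)&(q[:,2]>zlo)&(q[:,2]<zhi); q=q[m]
    if len(q)<4: return len(q)
    (c,s,a)=cv2.minAreaRect(q[:,:2].astype(np.float32))
    return len(q),np.round(q[:,:2].mean(0),4),"rect",np.round(c,4),np.round(s,4),round(a,1),"z",round(float(np.median(q[:,2])),4)
E
python3 - <<'E'
from h import *
p=snap("top"); P=cloud(p); s=snap("scene"); S=cloud(s)
np.save("P.npy",P); np.save("S.npy",S)
for nm,C in(("top",P),("scene",S)):
    print(nm)
    for n,a in dict(pot=(.45,.01,.05,.225,.245),obl=(.45,.01,.06,.175,.19),rnd=(.45,.01,.07,.12,.135),sq=(.45,.01,.08,.06,.075),side=(.45,.01,.08,.02,.06),
      poth=(.665,-.166,.045,.011,.018),obh=(.65,.14,.065,.011,.018),sqh=(.45,-.255,.08,.011,.018),rh=(.5,.3,.12,.011,.018),ob2=(.337,-.02,.05,.045,.065),ob3=(.52,-.15,.05,.045,.065),ob4=(.28,.218,.05,.045,.065),salt=(.63,0,.04,.03,.09),sug=(.63,-.32,.08,.03,.09)).items():
        print(n,rect(C,*a))
im=p["img"][190:270,210:310]; im2=s["img"][140:270,240:360]
a=cv2.resize(im,None,fx=4,fy=4,interpolation=2); b=cv2.resize(im2,None,fx=3,fy=3,interpolation=2)
o=np.zeros((400,760,3),np.uint8); o[:320,:400]=a; o[:390,400:760]=b
cv2.imwrite("pics/crop1.png",o[:,:,::-1])
E
```

```text
top
pot (218, array([0.4517, 0.0169]), 'rect', array([0.452, 0.017]), array([0.0285, 0.0282]), 20.4, 'z', 0.2353)
obl (191, array([0.4404, 0.0155]), 'rect', array([0.4509, 0.0168]), array([0.0318, 0.0497]), 80.2, 'z', 0.1852)
rnd (248, array([0.4417, 0.0091]), 'rect', array([0.4445, 0.0149]), array([0.0501, 0.0576]), 4.8, 'z', 0.1305)
sq (224, array([0.4341, 0.0125]), 'rect', array([0.4505, 0.0154]), array([0.0663, 0.0656]), 28.4, 'z', 0.0706)
side (71, array([4.215e-01, 1.000e-04]), 'rect', array([0.4211, 0.001 ]), array([0.0015, 0.0616]), 28.2, 'z', 0.0431)
poth (187, array([ 0.6677, -0.1695]), 'rect', array([ 0.6682, -0.1684]), array([0.0576, 0.0573]), 6.8, 'z', 0.0142)
obh (340, array([0.6517, 0.1406]), 'rect', array([0.6536, 0.1406]), array([0.0628, 0.0815]), 79.4, 'z', 0.0142)
sqh (561, array([ 0.442 , -0.2527]), 'rect', array([ 0.4426, -0.2528]), array([0.0968, 0.0965]), 87.1, 'z', 0.0144)
rh (359, array([0.4545, 0.2918]), 'rect', array([0.5024, 0.3205]), array([0.2141, 0.0877]), 30.2, 'z', 0.0142)
ob2 (354, array([ 0.3439, -0.0232]), 'rect', array([ 0.3442, -0.0233]), array([
[... 1385 characters left out ...]
6.5, 'z', 0.0132)
rh (172, array([0.4505, 0.286 ]), 'rect', array([0.4483, 0.2867]), array([0.0882, 0.0875]), 24.8, 'z', 0.0133)
ob2 (190, array([ 0.3482, -0.0272]), 'rect', array([ 0.3445, -0.0262]), array([0.0332, 0.0527]), 41.6, 'z', 0.054)
ob3 (299, array([ 0.5273, -0.149 ]), 'rect', array([ 0.5244, -0.1474]), array([0.0349, 0.0511]), 15.2, 'z', 0.0539)
ob4 (149, array([0.2719, 0.2213]), 'rect', array([0.2685, 0.2229]), array([0.0526, 0.0347]), 20.1, 'z', 0.0535)
salt (374, array([0.6487, 0.0019]), 'rect', array([0.6436, 0.0048]), array([0.0379, 0.0325]), 36.3, 'z', 0.0609)
sug (2441, array([ 0.6366, -0.3343]), 'rect', array([ 0.626 , -0.3318]), array([0.1012, 0.1029]), 56.4, 'z', 0.064)
```

View pics/scene1.png

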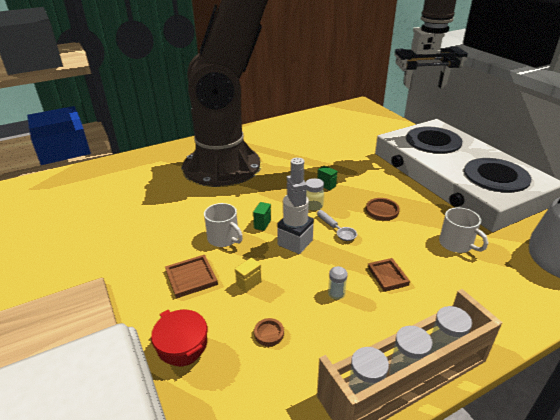

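View pics/crop1.png

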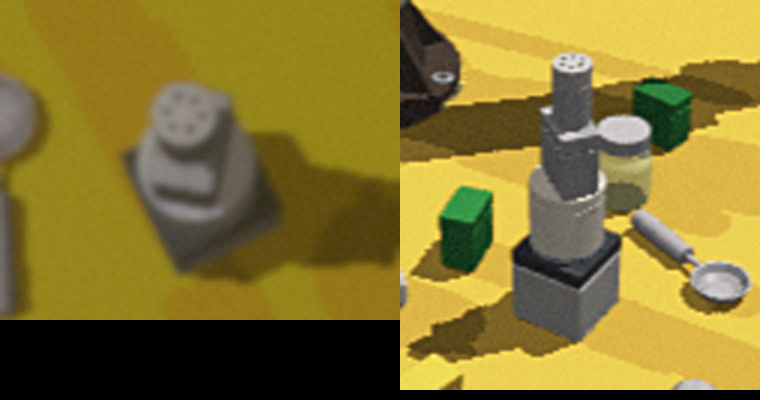

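The tower stands at about (0.451, 0.016), at top px (259,230). There are four oblong candidates:
- The grey one second from the top of the tower, at scene px (296,200), is the real tin.
- Green at top px (276,287) is a look-alike.
- Green at top px (160,319) is a look-alike.
- Yellow at top px (333,207) is a look-alike.

The enlarged crop confirms the stack from the top down: pot, grey oblong, white round, square.

The holders, in top px:
- pot: (342,151)
- oblong: (210,154)
- round: (140,238)
- square: (379,246)

The salt shaker is at (265,155) and the sugar bowl at (416,164).

```bash
python3 -m crank '[[[0,0,0.05,0,0.0918],[0.02,-0.04,0.094,0.05,0.0918],[0.05,-0.1,0.1,0.1,0.0918],[0.07,-0.16,0.1,0.2,0.0918],[0.09,-0.22,0.1,0.227,0.0918],[0.11,-0.28,0.1,0.227,0.0918],[0.13,-0.34,0.1,0.227,0.0918],[0.15,-0.4,0.1,0.227,0.0918],[0.17,-0.46,0.1,0.227,0.07],[0.195,-0.52,0.1,0.227,0.06],[0.207,-0.558,0.1,0.227,0.06],[0.207,-0.558,0.1,0.227,0.06]]]' 10
python3 - <<'E'
from h import *
P=np.load("P.npy")
for n,(x0,y0,x1,y1) in dict(rack=(205,30,340,88),mugR=(310,260,348,307),mugL=(88,120,130,172),jar=(188,276,213,300),spoon=(197,208,220,270),board=(456,190,558,284),appl=(440,42,558,170)).items():
    q=P[y0:y1,x0:x1].reshape(-1,3); q=q[q[:,2]>.01]
    print(n,np.percentile(q,[2,98],axis=0).round(3).tolist())
E
```

```text
time: 3.7
position: [0.4527, 0.0128, 0.3074]
eef_rot: [-3.141, 0.001, 2.958]
contact_force: [0.9, 0.6, 0.0]
gripper_width: 0.664
gripper_force: 0.0
rack [[0.824, -0.146, 0.011], [0.913, 0.147, 0.114]]
mugR [[0.273, -0.171, 0.012], [0.398, -0.026, 1.101]]
mugL [[0.601, 0.325, 0.012], [0.705, 0.402, 0.081]]
jar [[0.312, 0.116, 0.034], [0.358, 0.16, 0.08]]
spoon [[0.382, 0.115, 0.01], [0.517, 0.161, 0.023]]
board [[0.368, -0.65, 0.014], [0.575, -0.432, 0.023]]
appl [[0.629, -0.6, 0.024], [0.861, -0.399, 0.172]]
```

```bash
python3 -m crank '[[[0,0,-0.04,0,0.06],[0,0,-0.07,0,0.06],[0,0,-0.09,0,0.06],[0,0,-0.097,0,0.06],[0,0,-0.097,0,0.06],[0,0,-0.097,0,0.06]]]'
python3 - <<'E'
from h import *
snap("scene","g1")
E
cd pics; python3 -c "
import cv2;a=cv2.imread('g1.png')[120:270,220:380];cv2.imwrite('g1c.png',cv2.resize(a,None,fx=3,fy=3))"
```

```text
time: 4.45
position: [0.4526, 0.0173, 0.2109]
eef_rot: [3.141, 0.001, 2.966]
contact_force: [0.4, -0.0, -0.1]
gripper_width: 0.652
gripper_force: 0.0
```

View pics/g1c.png

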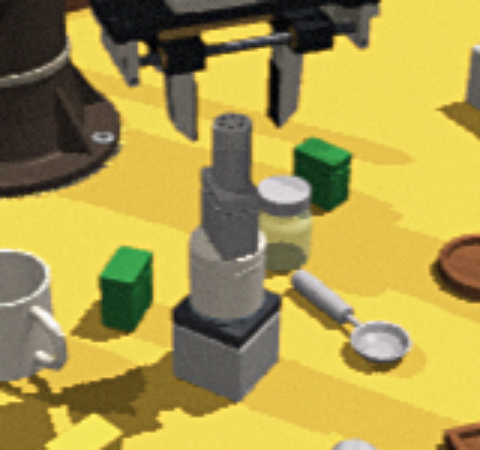

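The pot is at crop (232,150) between the fingers, but the tips appear higher than expected, at crop (183,135) and (283,122). I'll check their depth.

```bash
python3 - <<'E'
from h import *
np.set_printoptions(precision=3,suppress=True)
print(manip.get_state()["position"])
p=snap("scene","g2"); 
for c in[(183,120),(183,133),(283,118),(283,105),(232,125),(232,150)]:
    print(c,w(p,220+c[0]/3,120+c[1]/3))
t=snap("top","gt"); P=cloud(t)
for z in [(.22,.245),(.255,.33)]: print(rect(P,.45,.016,.09,*z))
a=cv2.imread("pics/gt.png")[150:300,180:340];cv2.imwrite('pics/gtc.png',cv2.resize(a,None,fx=3,fy=3))
E
```

```text
[0.453 0.017 0.211]
(183, 120) [ 0.455 -0.025  0.249]
(183, 133) [ 0.455 -0.025  0.238]
(283, 118) [0.47  0.049 0.237]
(283, 105) [0.469 0.049 0.247]
(232, 125) [0.458 0.013 0.235]
(232, 150) [0.462 0.012 0.217]
0
(26, array([ 0.445, -0.05 ]), 'rect', array([ 0.441, -0.051]), array([0.079, 0.007]), 8.6, 'z', 0.3203)
```

View pics/gtc.png

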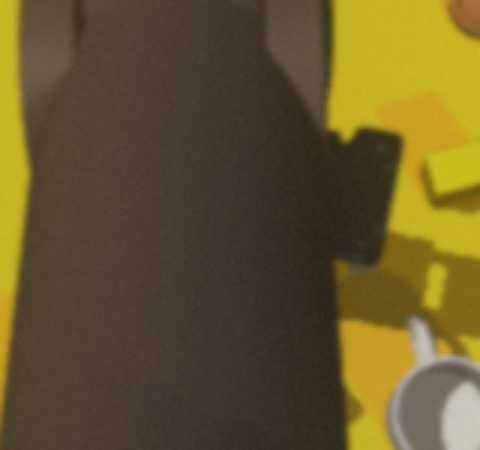

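Depth puts the fingertips at about z=0.235, but the TCP reading implies 0.203. I'll check whether the tips advance as the fingers close.

```bash
python3 -m crank '[[[0,0,0,0,0.046],[0,0,0,0,0.046],[0,0,0,0,0.046],[0,0,0,0,0.046]]]'
cat >> h.py <<'E'
def tips(S,cx,cy,zl,zh):
    q=S.reshape(-1,3); q=q[(abs(q[:,0]-cx)<.04)&(abs(q[:,1]-cy)<.1)&(q[:,2]>zl)&(q[:,2]<zh)]
    for s in(-1,1):
        m=q[(q[:,1]-cy)*s>.019]; 
        if len(m): print("side",s,len(m),"zmin",m[:,2].min().round(4),"x",np.percentile(m[:,0],[5,95]).round(4),"y",np.percentile(m[:,1],[2,98]).round(4))
E
python3 - <<'E'
from h import *
tips(np.load("S.npy"),.4525,.016,.19,.26)
p=snap("scene","g3"); S=cloud(p); tips(S,.4525,.016,.19,.26)
a=cv2.imread("pics/g3.png")[120:240,220:380];cv2.imwrite('pics/g3c.png',cv2.resize(a,None,fx=4,fy=4))
E
```

```text
time: 5.1
position: [0.452, 0.0169, 0.21]
eef_rot: [-3.142, -0.0, 2.966]
contact_force: [-0.9, -0.2, 0.3]
gripper_width: 0.502
gripper_force: 0.0
side -1 90 zmin 0.2299 x [0.439  0.4586] y [-0.0263 -0.0109]
side 1 120 zmin 0.2299 x [0.4482 0.4695] y [0.0359 0.0526]
```

View pics/g3c.png

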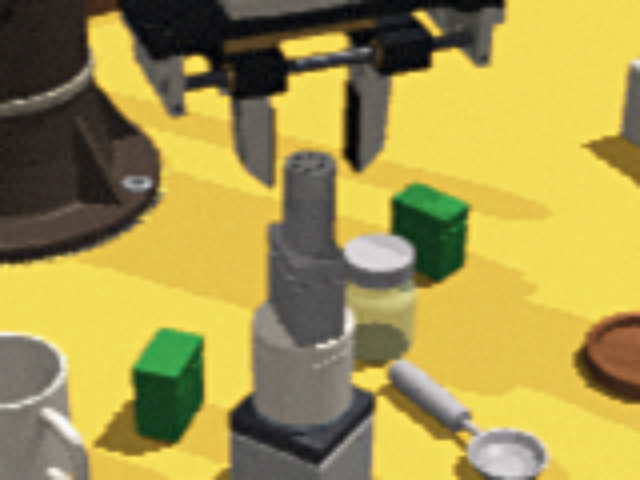

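The tips stay at z≈0.230 whatever the opening, so they sit 20 mm above the reported TCP. Centring is right. I'll use tip = TCP z + 0.020 and lower 28 mm.

```bash
python3 -m crank '[[[0,0,-0.01,0,0.046],[0,0,-0.02,0,0.046],[0,0,-0.028,0,0.046],[0,0,-0.028,0,0.046],[0,0,-0.028,0,0.046]]]'
python3 - <<'E'
from h import *
p=snap("scene","g4"); S=cloud(p); tips(S,.4525,.016,.19,.26); print(rect(S,.4525,.016,.025,.225,.245), manip.get_state()["contact_force"])
E
```

```text
time: 5.78
position: [0.4521, 0.0169, 0.1821]
eef_rot: [-3.142, 0.0, 2.966]
contact_force: [-0.7, 0.6, 0.1]
gripper_width: 0.499
gripper_force: 0.0
side -1 184 zmin 0.2048 x [0.4392 0.4586] y [-0.0273 -0.0112]
side 1 241 zmin 0.2017 x [0.4475 0.4699] y [0.036  0.0532]
(151, array([0.456 , 0.0175]), 'rect', array([0.4552, 0.0194]), array([0.0399, 0.0305]), 74.1, 'z', 0.2337) [0.51170822 0.69931215 0.03413268]
```

```bash
python3 -m crank '[[[0,0,0,0,0.02],[0,0,0,0,0.02],[0,0,0,0,0.02],[0,0,0,0,0.02],[0,0,0.01,0,0.02],[0,0,0.03,0,0.02],[0,0,0.06,0,0.02],[0,0,0.08,0,0.02]]]' 15
python3 - <<'E'
from h import *
p=snap("scene","g5"); S=cloud(p)
print("pot",rect(S,.4525,.016,.016,.3,.33)); print("obl",rect(S,.4505,.016,.05,.175,.19))
E
```

```text
time: 6.82
position: [0.4523, 0.0169, 0.2638]
eef_rot: [3.141, 0.001, 2.965]
contact_force: [0.4, 0.1, -1.7]
gripper_width: 0.323
gripper_force: 15.0
pot (171, array([0.4579, 0.016 ]), 'rect', array([0.4536, 0.0179]), array([0.0271, 0.0318]), 60.6, 'z', 0.3152)
obl (234, array([0.4553, 0.0122]), 'rect', array([0.4517, 0.0144]), array([0.0327, 0.0517]), 80.2, 'z', 0.1838)
```

```bash
python3 -m crank '[[[0.03,-0.025,0,0,0.02],[0.07,-0.06,0,0,0.02],[0.11,-0.095,0,0,0.02],[0.15,-0.13,0,0,0.02],[0.185,-0.16,0,0,0.02],[0.2155,-0.1855,0,0,0.02],[0.2155,-0.1855,-0.05,0,0.02],[0.2155,-0.1855,-0.1,0,0.02],[0.2155,-0.1855,-0.15,0,0.02],[0.2155,-0.1855,-0.19,0,0.02],[0.2155,-0.1855,-0.22,0,0.02],[0.2155,-0.1855,-0.22,0,0.02]]]'
python3 - <<'E'
from h import *
p=snap("scene","g6"); S=cloud(p)
print("pot",rect(S,.668,-.169,.016,.07,.105)); print("all",[rect(S,.668,-.169,.02,a,a+.01) for a in(.03,.04,.05,.06)])
a=cv2.imread("pics/g6.png")[230:370,180:360];cv2.imwrite('pics/g6c.png',cv2.resize(a,None,fx=4,fy=4))
E
```

```text
time: 8.38
position: [0.6655, -0.1677, 0.0395]
eef_rot: [3.141, -0.005, 2.966]
contact_force: [0.9, 0.7, -0.8]
gripper_width: 0.323
gripper_force: 15.0
pot (243, array([ 0.6721, -0.1692]), 'rect', array([ 0.6692, -0.1673]), array([0.0265, 0.028 ]), 41.5, 'z', 0.0897)
all [0, (43, array([ 0.6753, -0.1737]), 'rect', array([ 0.6752, -0.1722]), array([0.0277, 0.0122]), 73.7, 'z', 0.0467), (49, array([ 0.6762, -0.1714]), 'rect', array([ 0.6761, -0.1694]), array([0.0327, 0.0115]), 89.2, 'z', 0.0558), (65, array([ 0.6762, -0.1704]), 'rect', array([ 0.6755, -0.1706]), array([0.0352, 0.011 ]), 88.3, 'z', 0.0658)]
```

View pics/g6c.png

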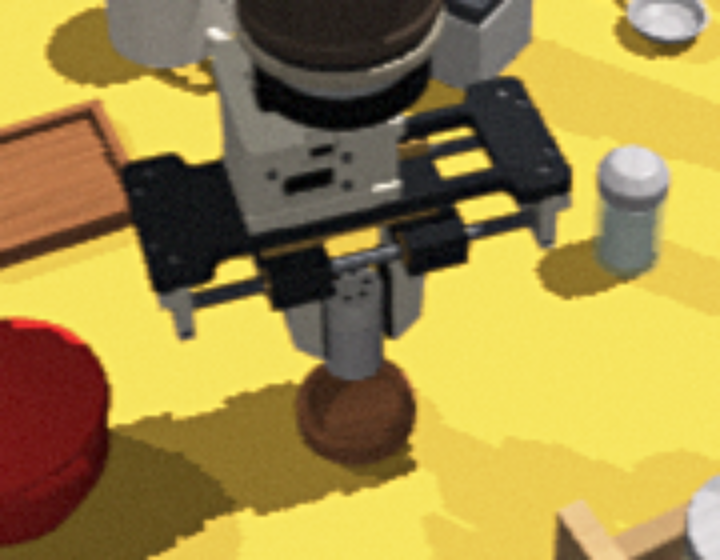

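The pot hangs over its holder: the pot is at crop (352,340), the holder at (357,410) and the salt shaker is clear at (630,210). Lowering and releasing.

```bash
python3 -m crank '[[[0,0,-0.015,0,0.02],[0,0,-0.028,0,0.02],[0,0,-0.035,0,0.02],[0,0,-0.037,0,0.02],[0,0,-0.037,0,0.02],[0,0,-0.037,0,0.02]]]'
python3 - <<'E'
from h import *
p=snap("scene","g7"); S=cloud(p); print("pot",rect(S,.668,-.169,.016,.045,.07))
E
```

```text
time: 9.18
position: [0.6678, -0.1687, 0.0055]
eef_rot: [3.142, 0.001, 2.966]
contact_force: [0.3, -0.2, 0.1]
gripper_width: 0.326
gripper_force: 15.0
pot (167, array([ 0.6737, -0.1698]), 'rect', array([ 0.6717, -0.1684]), array([0.024 , 0.0257]), 44.7, 'z', 0.0569)
```

```bash
python3 -m crank '[[[0,0,-0.003,0,0.02],[0,0,-0.003,0,0.02],[0,0,-0.003,0,0.02],[0,0,-0.003,0,0.06],[0,0,-0.003,0,0.06],[0,0,-0.003,0,0.06],[0,0,0.02,0,0.06],[0,0,0.06,0,0.06],[0,0,0.11,0,0.06],[0,0,0.17,0,0.06],[0,0,0.22,0,0.06],[0,0,0.26,0,0.06]]]'
python3 - <<'E'
from h import *
p=snap("scene","g8"); S=cloud(p); print("pot",rect(S,.668,-.169,.03,.045,.07)); print("obl",rect(S,.4505,.016,.05,.175,.19))
E
```

```text
time: 10.72
position: [0.6677, -0.1687, 0.2676]
eef_rot: [3.142, 0.002, 2.966]
contact_force: [-0.1, 0.5, -0.7]
gripper_width: 0.652
gripper_force: 0.0
pot (195, array([ 0.6699, -0.1712]), 'rect', array([ 0.6679, -0.1701]), array([0.029 , 0.0292]), 81.8, 'z', 0.0542)
obl (11, array([0.4755, 0.0111]), 'rect', array([0.4759, 0.0124]), array([0.0266, 0.003 ]), 83.1, 'z', 0.1766)
```

```bash
python3 -m crank '[[[-0.05,0.045,0,0,0.06],[-0.1,0.09,0,0,0.06],[-0.15,0.13,0,0,0.06],[-0.19,0.165,0,0,0.06],[-0.2165,0.185,0,0,0.06],[-0.2165,0.185,-0.03,0,0.06],[-0.2165,0.185,-0.06,0,0.06],[-0.2165,0.185,-0.08,0,0.06],[-0.2165,0.185,-0.08,0,0.06]]]'
python3 - <<'E'
from h import *
p=snap("scene","g9"); S=cloud(p); tips(S,.4525,.016,.195,.26); print("obl",rect(S,.4505,.016,.05,.175,.19)); print(manip.get_state()["position"])
E
```

```text
time: 11.9
position: [0.4498, 0.0163, 0.184]
eef_rot: [-3.14, -0.003, 2.965]
contact_force: [-0.7, -0.1, 1.3]
gripper_width: 0.654
gripper_force: 0.0
side -1 198 zmin 0.2044 x [0.4368 0.4554] y [-0.0351 -0.0164]
side 1 230 zmin 0.2033 x [0.4493 0.4691] y [0.0422 0.0597]
obl (232, array([0.4554, 0.012 ]), 'rect', array([0.4519, 0.0144]), array([0.0324, 0.0511]), 79.8, 'z', 0.184)
[0.45065209 0.01630345 0.18497268]
```

```bash
python3 -m crank '[[[0,0,-0.025,0,0.06],[0,0,-0.045,0,0.06],[0,0,-0.054,0,0.06],[0,0,-0.054,0,0.06],[0,0,-0.054,0,0.02],[0,0,-0.054,0,0.02],[0,0,-0.054,0,0.02],[0,0,-0.054,0,0.02],[0,0,-0.044,0,0.02],[0,0,-0.02,0,0.02],[0,0,0.02,0,0.02],[0,0,0.02,0,0.02]]]' 20
python3 - <<'E'
from h import *
p=snap("scene","g10"); S=cloud(p)
print("obl",rect(S,.4505,.016,.035,.24,.268)); print("rnd",rect(S,.4505,.016,.06,.12,.135)); print(manip.get_state()["position"])
E
```

```text
time: 13.45
position: [0.4529, 0.0165, 0.2078]
eef_rot: [3.139, 0.005, 2.966]
contact_force: [-0.1, 1.1, -2.4]
gripper_width: 0.349
gripper_force: 20.0
obl (442, array([0.463 , 0.0118]), 'rect', array([0.4563, 0.0123]), array([0.05  , 0.0599]), 14.1, 'z', 0.2585)
rnd (377, array([0.4535, 0.0108]), 'rect', array([0.4494, 0.0128]), array([0.0591, 0.0584]), 51.4, 'z', 0.1293)
[0.4517587  0.01657836 0.20626077]
```

```bash
python3 -m crank '[[[0.03,0.02,0,0,0.02],[0.07,0.045,0,-0.02,0.02],[0.11,0.07,0,-0.02,0.02],[0.15,0.093,0,-0.02,0.02],[0.185,0.114,0,-0.02,0.02],[0.203,0.124,0,-0.02,0.02],[0.203,0.124,-0.04,-0.02,0.02],[0.203,0.124,-0.09,-0.02,0.02],[0.203,0.124,-0.13,-0.02,0.02],[0.203,0.124,-0.16,-0.02,0.02],[0.203,0.124,-0.16,-0.02,0.02],[0.203,0.124,-0.16,-0.02,0.02]]]'
python3 - <<'E'
from h import *
p=snap("scene","g11"); S=cloud(p)
print("obl",rect(S,.6535,.14,.035,.085,.11)); print(manip.get_state()["position"]);print("salt",rect(S,.64,.005,.03,.03,.075))
a=cv2.imread("pics/g11.png")[180:330,290:470];cv2.imwrite('pics/g11c.png',cv2.resize(a,None,fx=4,fy=4))
E
```

```text
time: 15.0
position: [0.6544, 0.1403, 0.0456]
eef_rot: [-3.142, 0.0, 2.946]
contact_force: [0.1, 0.0, -2.1]
gripper_width: 0.348
gripper_force: 20.0
obl (335, array([0.6664, 0.1363]), 'rect', array([0.6625, 0.1374]), array([0.0676, 0.0366]), 79.9, 'z', 0.0982)
[0.65488097 0.14046004 0.04628076]
salt (373, array([0.6488, 0.002 ]), 'rect', array([0.6438, 0.0061]), array([0.0377, 0.0333]), 57.8, 'z', 0.0607)
```

View pics/g11c.png

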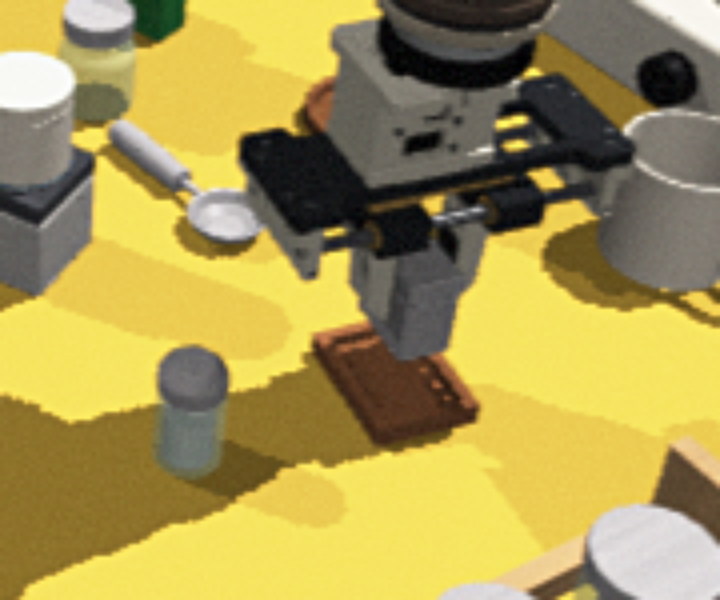

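The oblong tin hangs above its holder, tin bottom at crop (410,345) and holder at (395,385). Salt shaker (190,410) and mug are clear. Lowering.

```bash
python3 -m crank '[[[0,0,-0.015,0,0.02],[0,0,-0.028,0,0.02],[0,0,-0.036,0,0.02],[0,0,-0.04,0,0.02],[0,0,-0.04,0,0.02],[0,0,-0.04,0,0.02]]]'
python3 - <<'E'
from h import *
p=snap("scene","g12"); S=cloud(p)
print("obl",rect(S,.6535,.14,.035,.052,.075))
E
```

```text
time: 15.8
position: [0.6544, 0.1403, 0.0063]
eef_rot: [3.141, 0.001, 2.946]
contact_force: [-5.9, -0.4, 13.4]
gripper_width: 0.348
gripper_force: 20.0
obl (269, array([0.6664, 0.1384]), 'rect', array([0.6626, 0.1377]), array([0.0662, 0.0347]), 86.2, 'z', 0.0612)
```

```bash
python3 -m crank '[[[0,0,0.001,0,0.02],[0,0,0.001,0,0.045],[0,0,0.001,0,0.055],[0,0,0.001,0,0.06],[0,0,0.001,0,0.06],[0,0,0.02,0,0.06],[0,0,0.06,0,0.06],[0,0,0.11,0,0.06],[0,0,0.16,0,0.06],[0,0,0.2,0,0.06]]]'
python3 - <<'E'
from h import *
p=snap("scene","g13"); S=cloud(p)
print("obl",rect(S,.6535,.14,.045,.05,.075)); print("holder",rect(S,.653,.14,.06,.011,.018))
q=S.reshape(-1,3); q=q[(np.hypot(q[:,0]-.6535,q[:,1]-.14)<.03)&(q[:,2]>.052)&(q[:,2]<.08)]
print(np.linalg.lstsq(np.c_[q[:,:2]-[.6535,.14],np.ones(len(q))],q[:,2],rcond=None)[0])
print("rnd",rect(S,.4505,.016,.06,.12,.135))
E
```

```text
time: 17.1
position: [0.6545, 0.1403, 0.209]
eef_rot: [3.14, 0.003, 2.945]
contact_force: [0.2, 1.3, 0.2]
gripper_width: 0.651
gripper_force: 0.0
obl (310, array([0.6559, 0.1354]), 'rect', array([0.6536, 0.1379]), array([0.0327, 0.0512]), 79.9, 'z', 0.0609)
holder (283, array([0.6643, 0.128 ]), 'rect', array([0.6537, 0.1386]), array([0.0631, 0.0831]), 78.0, 'z', 0.0135)
[-0.03074055  0.09301662  0.06069336]
rnd (377, array([0.4534, 0.011 ]), 'rect', array([0.45 , 0.012]), array([0.0583, 0.0596]), 60.2, 'z', 0.1292)
```

```bash
python3 -m crank '[[[-0.1,-0.05,0,0,0.06],[-0.15,-0.08,0,0,0.06],[-0.2,-0.12,0,0,0.0918],[-0.2,-0.12,0,0,0.0918]]]' >/dev/null
cat >> h.py <<'E'
def plane(S,cx,cy,r,zl,zh):
    q=S.reshape(-1,3); q=q[(np.hypot(q[:,0]-cx,q[:,1]-cy)<r)&(q[:,2]>zl)&(q[:,2]<zh)]
    A=np.c_[q[:,:2]-[cx,cy],np.ones(len(q))]; m=np.ones(len(q),bool)
    for _ in range(8):
        c=np.linalg.lstsq(A[m],q[m,2],rcond=None)[0]; e=abs(A@c-q[:,2]); m=e<max(.0015,1.5*np.median(e[m]))
    return m.sum(),c.round(4)
E
python3 - <<'E'
from h import *
p=snap("scene","g14"); S=cloud(p); t=snap("top","t14"); P=cloud(t)
for C in(S,P):
    print("obl",plane(C,.6535,.14,.02,.052,.075),rect(C,.6535,.14,.045,.05,.075)); print("pot",plane(C,.668,-.169,.012,.045,.07)); print("ob3",plane(C,.524,-.146,.02,.045,.065)); print("holder",rect(C,.653,.14,.06,.011,.018))
a=cv2.resize(cv2.imread("pics/g14.png")[225:305,345:425],None,fx=5,fy=5); b=cv2.resize(cv2.imread("pics/t14.png")[115:195,170:250],None,fx=5,fy=5)
cv2.imwrite('pics/g14c.png',np.hstack([a,b]))
E
```

```text
obl (np.int64(132), array([-0.0067,  0.0244,  0.0613])) (310, array([0.6557, 0.1354]), 'rect', array([0.6533, 0.1388]), array([0.0356, 0.0509]), 76.8, 'z', 0.0609)
pot (np.int64(89), array([-0.006 ,  0.0152,  0.0544]))
ob3 (np.int64(129), array([-0.0343,  0.0169,  0.0542]))
holder (274, array([0.6631, 0.1283]), 'rect', array([0.6526, 0.1392]), array([0.0632, 0.0825]), 78.9, 'z', 0.0136)
obl (np.int64(0), array([0., 0., 0.])) 0
pot (np.int64(53), array([ 0.0063, -0.0435,  0.0565]))
ob3 (np.int64(132), array([ 0.0071, -0.0067,  0.0554]))
holder 0
  return _methods._mean(a, axis=axis, dtype=dtype,
  ret = ret.dtype.type(ret / rcount)
```

View pics/g14c.png

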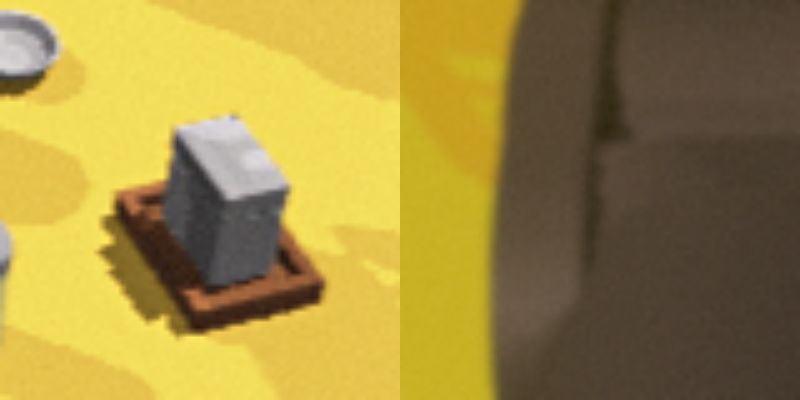

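```bash
python3 -m crank '[[[-0.003,-0.003,-0.02,0,0.0918],[-0.005,-0.0065,-0.05,0,0.0918],[-0.005,-0.0065,-0.062,0,0.0918],[-0.005,-0.0065,-0.062,0,0.0918]]]'
python3 - <<'E'
from h import *
p=snap("scene","g15"); S=cloud(p); tips(S,.45,.014,.14,.2); print("rnd",rect(S,.4505,.016,.06,.12,.135)); print(manip.get_state()["position"])
P=np.load("P.npy"); print(rect(P,.45,.288,.06,.011,.018)); print(w(p,*[382,208],z=.014))
E
```

```text
time: 18.25
position: [0.4491, 0.0141, 0.1431]
eef_rot: [-3.141, -0.001, 2.946]
contact_force: [0.4, 0.1, 1.0]
gripper_width: 0.997
gripper_force: 0.0
side -1 112 zmin 0.1643 x [0.4336 0.4511] y [-0.052  -0.0345]
side 1 132 zmin 0.1629 x [0.4523 0.4727] y [0.0546 0.0713]
rnd (372, array([0.4534, 0.0108]), 'rect', array([0.4488, 0.0131]), array([0.0585, 0.06  ]), 63.8, 'z', 0.1293)
[0.449584   0.01412929 0.14359702]
(343, array([0.4475, 0.2892]), 'rect', array([0.4483, 0.2891]), array([0.0886, 0.0881]), 45.5, 'z', 0.0141)
[0.45307386 0.28271753 0.014     ]
```

```bash
python3 -m crank '[[[0,0.001,-0.03,0,0.0918],[0,0.001,-0.055,0,0.0918],[0,0.001,-0.07,0,0.0918],[0,0.001,-0.07,0,0.0918],[0,0.001,-0.07,0,0.065],[0,0.001,-0.07,0,0.05],[0,0.001,-0.07,0,0.05],[0,0.001,-0.07,0,0.05],[0,0.001,-0.06,0,0.05],[0,0.001,-0.03,0,0.05],[0,0.001,0.01,0,0.05],[0,0.001,0.01,0,0.05]]]' 25
python3 - <<'E'
from h import *
p=snap("scene","g16"); S=cloud(p)
print("rnd",rect(S,.4505,.016,.06,.2,.217),plane(S,.45,.015,.02,.195,.22)); print("sq",rect(S,.4505,.016,.06,.06,.075)); print(manip.get_state()["position"])
E
```

```text
time: 19.8
position: [0.4508, 0.015, 0.1557]
eef_rot: [3.139, 0.005, 2.946]
contact_force: [-0.3, 0.6, -2.1]
gripper_width: 0.649
gripper_force: 25.0
rnd (514, array([0.4572, 0.01  ]), 'rect', array([0.452 , 0.0089]), array([0.0621, 0.0887]), 13.0, 'z', 0.2113) (np.int64(120), array([0.0018, 0.0057, 0.2118]))
sq (559, array([0.4548, 0.011 ]), 'rect', array([0.4507, 0.0136]), array([0.0673, 0.0689]), 29.2, 'z', 0.0691)
[0.44968643 0.0151943  0.15412348]
```

```bash
python3 -m crank '[[[0,0.03,0,0,0.05],[0,0.07,0,0,0.05],[0,0.115,0,0,0.05],[0,0.16,0,0,0.05],[-0.001,0.205,0,0,0.05],[-0.0015,0.245,0,0,0.05],[-0.0015,0.2735,0,0,0.05],[-0.0015,0.2735,-0.03,0,0.05],[-0.0015,0.2735,-0.07,0,0.05],[-0.0015,0.2735,-0.1,0,0.05],[-0.0015,0.2735,-0.115,0,0.05],[-0.0015,0.2735,-0.115,0,0.05]]]'
python3 - <<'E'
from h import *
p=snap("scene","g17"); S=cloud(p)
print("rnd",rect(S,.4485,.288,.028,.085,.105),plane(S,.4485,.288,.02,.085,.11)); print("h",rect(S,.4485,.288,.055,.011,.018)); print(manip.get_state()["position"])
a=cv2.imread("pics/g17.png")[130:260,300:480];cv2.imwrite('pics/g17c.png',cv2.resize(a,None,fx=4,fy=4))
E
```

```text
time: 21.35
position: [0.4468, 0.2878, 0.0369]
eef_rot: [-3.139, -0.002, 2.945]
contact_force: [0.6, 0.4, -2.4]
gripper_width: 0.651
gripper_force: 25.0
rnd (195, array([0.453 , 0.2887]), 'rect', array([0.452 , 0.2894]), array([0.0467, 0.0536]), 18.1, 'z', 0.0932) (np.int64(81), array([ 0.0083, -0.0215,  0.093 ]))
h (122, array([0.4597, 0.2766]), 'rect', array([0.4548, 0.2829]), array([0.0878, 0.0737]), 51.9, 'z', 0.0133)
[0.44749761 0.28825277 0.03796369]
```

View pics/g17c.png

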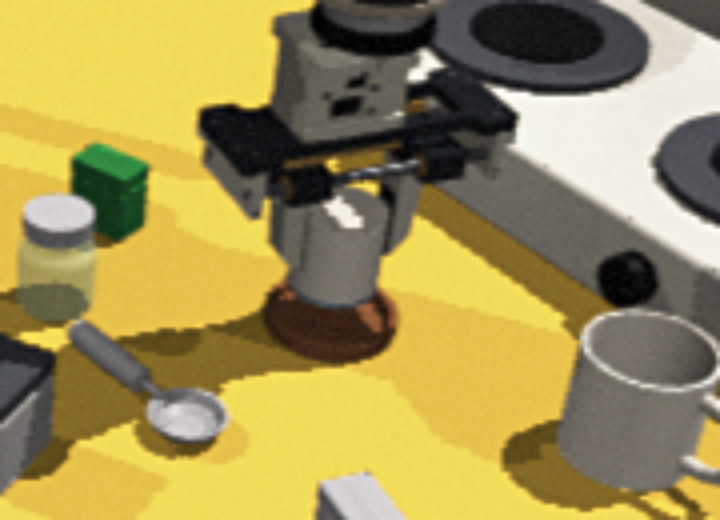

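The round tin is centred over its holder: tin bottom at crop (338,290), holder at (332,320). Jar and hob are clear. Lowering and releasing.

```bash
python3 -m crank '[[[0,0,-0.01,0,0.05],[0,0,-0.02,0,0.05],[0,0,-0.027,0,0.05],[0,0,-0.029,0,0.05],[0,0,-0.029,0,0.05],[0,0,-0.029,0,0.0918],[0,0,-0.029,0,0.0918],[0,0,-0.029,0,0.0918],[0,0,-0.01,0,0.0918],[0,0,0.03,0,0.0918],[0,0,0.08,0,0.0918],[0,0,0.14,0,0.0918]]]'
python3 - <<'E'
from h import *
p=snap("scene","g18"); S=cloud(p)
print("rnd",rect(S,.4485,.288,.05,.055,.08),plane(S,.4485,.288,.02,.05,.08)); print("h",rect(S,.4485,.288,.055,.011,.018)); print("sq",rect(S,.4505,.016,.06,.06,.075)); print(manip.get_state()["position"])
E
```

```text
time: 22.9
position: [0.4469, 0.288, 0.1792]
eef_rot: [-3.14, -0.001, 2.946]
contact_force: [0.6, 1.0, -0.7]
gripper_width: 1.0
gripper_force: 0.0
rnd (293, array([0.4512, 0.2829]), 'rect', array([0.4475, 0.2866]), array([0.0597, 0.0612]), 11.1, 'z', 0.0643) (np.int64(86), array([0.0037, 0.0021, 0.0648]))
h (173, array([0.4609, 0.2762]), 'rect', array([0.453, 0.283]), array([0.0887, 0.0789]), 47.1, 'z', 0.0133)
sq (558, array([0.4547, 0.011 ]), 'rect', array([0.4504, 0.0131]), array([0.0677, 0.0698]), 28.1, 'z', 0.0691)
[0.45068506 0.28993267 0.18718822]
```

```bash
python3 -m crank '[[[0,-0.05,0,0.1,0.0918],[0,-0.1,0,0.25,0.0918],[0,-0.155,0,0.4,0.0918],[0.001,-0.21,0,0.55,0.0918],[0.002,-0.255,0,0.693,0.0918],[0.002,-0.274,0,0.693,0.0918],[0.002,-0.274,-0.04,0.693,0.0918],[0.002,-0.274,-0.08,0.693,0.0918],[0.002,-0.274,-0.095,0.693,0.0918],[0.002,-0.274,-0.095,0.693,0.0918]]]'
python3 - <<'E'
from h import *
p=snap("scene","g19"); S=cloud(p)
print("sq",rect(S,.4505,.016,.06,.06,.075)); s=manip.get_state(); print(s["position"],s["eef_rot"],np.round(s["joints"],2))
a=cv2.imread("pics/g19.png")[130:280,200:380];cv2.imwrite('pics/g19c.png',cv2.resize(a,None,fx=4,fy=4))
E
```

```text
time: 24.2
position: [0.4487, 0.0142, 0.0823]
eef_rot: [3.141, -0.002, -2.645]
contact_force: [-0.0, 0.5, 0.5]
gripper_width: 1.001
gripper_force: 0.0
sq (520, array([0.4567, 0.012 ]), 'rect', array([0.4511, 0.0132]), array([0.0666, 0.068 ]), 28.1, 'z', 0.0692)
[0.44943391 0.01431929 0.08311736] [ 3.14151408e+00 -5.73876852e-04 -2.64470229e+00] [-0.46  0.32  0.38  2.16 -0.19  0.69  2.12]
```

View pics/g19c.png

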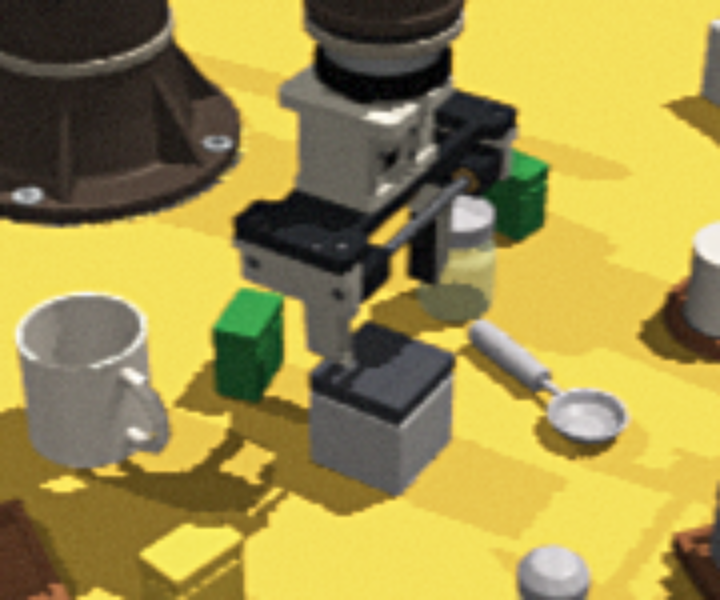

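The jaws straddle the square tin: tin lid at crop (380,370), fingers at (330,320) and (430,250), and nothing in the way below.

```bash
python3 -m crank '[[[0,0,-0.03,0,0.0918],[0,0,-0.055,0,0.0918],[0,0,-0.072,0,0.0918],[0,0,-0.077,0,0.0918],[0,0,-0.077,0,0.0918],[0,0,-0.077,0,0.07],[0,0,-0.077,0,0.055],[0,0,-0.077,0,0.055],[0,0,-0.077,0,0.055],[0,0,-0.06,0,0.055],[0,0,-0.03,0,0.055],[0,0,0.02,0,0.055]]]' 30
python3 - <<'E'
from h import *
p=snap("scene","g20"); S=cloud(p)
print("sq",rect(S,.4505,.016,.03,.15,.18),plane(S,.4505,.016,.02,.15,.185)); print(manip.get_state()["position"])
E
```

```text
time: 25.75
position: [0.448, 0.0142, 0.1029]
eef_rot: [3.141, -0.004, -2.645]
contact_force: [0.8, 0.5, -2.0]
gripper_width: 0.719
gripper_force: 30.0
sq (122, array([0.465 , 0.0271]), 'rect', array([0.4642, 0.0272]), array([0.0239, 0.0552]), 41.2, 'z', 0.1658) (np.int64(30), array([-0.0308, -0.0304,  0.1668]))
[0.45148737 0.01398913 0.10872219]
```

```bash
python3 -m crank '[[[0,0,0.04,0,0.055],[0,-0.03,0.05,-0.1,0.055],[-0.002,-0.07,0.05,-0.22,0.055],[-0.004,-0.12,0.05,-0.34,0.055],[-0.006,-0.17,0.05,-0.46,0.055],[-0.008,-0.22,0.05,-0.553,0.055],[-0.0083,-0.255,0.05,-0.553,0.055],[-0.0083,-0.2677,0.05,-0.553,0.055],[-0.0083,-0.2677,0.01,-0.553,0.055],[-0.0083,-0.2677,-0.03,-0.553,0.055],[-0.0083,-0.2677,-0.06,-0.553,0.055],[-0.0083,-0.2677,-0.06,-0.553,0.055]]]'
python3 - <<'E'
from h import *
p=snap("scene","g21"); S=cloud(p)
print("sq",rect(S,.442,-.253,.05,.09,.12),plane(S,.442,-.253,.02,.09,.12)); print("h",rect(S,.442,-.253,.075,.011,.018)); s=manip.get_state(); print(s["position"],s["eef_rot"])
a=cv2.imread("pics/g21.png")[170:320,110:290];cv2.imwrite('pics/g21c.png',cv2.resize(a,None,fx=4,fy=4))
E
```

```text
time: 27.3
position: [0.4396, -0.2515, 0.0412]
eef_rot: [3.14, -0.005, 3.086]
contact_force: [-0.2, -0.6, -2.4]
gripper_width: 0.719
gripper_force: 30.0
sq (748, array([ 0.4524, -0.2536]), 'rect', array([ 0.4414, -0.2532]), array([0.0984, 0.0692]), 88.7, 'z', 0.1037) (np.int64(125), array([0.0134, 0.0205, 0.1042]))
h (301, array([ 0.4617, -0.261 ]), 'rect', array([ 0.4433, -0.2539]), array([0.097 , 0.0962]), 86.5, 'z', 0.0132)
[ 0.44063168 -0.25235093  0.04261781] [ 3.14063240e+00 -2.19607435e-03  3.08631646e+00]
```

View pics/g21c.png

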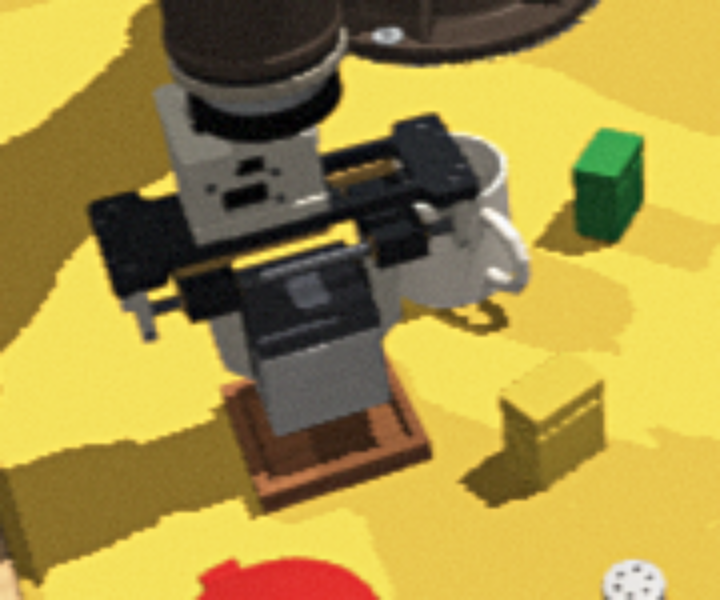

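The tin is over its holder, but the gripper's right end is near the mug at crop (460,240). I'll check that clearance before lowering.

```bash
python3 - <<'E'
from h import *
P=np.load("P.npy"); q=P[255:312,305:352].reshape(-1,3); q=q[(q[:,2]>.03)&(q[:,2]<.2)]
print(q.min(0),q.max(0),np.percentile(q,[2,98],axis=0))
S=cloud(snap("scene")); r=S.reshape(-1,3)
b=r[(r[:,0]>.39)&(r[:,0]<.5)&(r[:,1]>-.19)&(r[:,1]<-.12)&(r[:,2]>.07)&(r[:,2]<.2)]; print(len(b),b.min(0),b.max(0))
for a in np.arange(.03,.1,.01):
    m=q[(q[:,2]>a)&(q[:,2]<a+.01)]; print(a.round(2),len(m),m.max(0)[:2] if len(m) else"")
print(manip.get_state()["position"])
E
```

```text
[ 0.30165212 -0.17304839  0.03011039] [ 0.41232901 -0.09435475  0.08395192] [[ 0.30298504 -0.1720926   0.03228411]
 [ 0.40823567 -0.09516512  0.08200209]]
447 [ 0.40775012 -0.18991553  0.12768266] [ 0.48523451 -0.15892133  0.17323395]
0.03 42 [ 0.40996278 -0.09588233]
0.04 38 [ 0.37841581 -0.09499285]
0.05 63 [ 0.41232901 -0.09435475]
0.06 84 [ 0.40682785 -0.09626676]
0.07 161 [ 0.39305341 -0.09501292]
0.08 51 [ 0.3797462 -0.0949398]
0.09 0 
0.1 0 
[ 0.44144512 -0.25293561  0.04354316]
```

The mug tops out at 0.084 and the gripper body will stay at about 0.097, so it is clear.

```bash
python3 -m crank '[[[0,0,-0.012,0,0.055],[0,0,-0.022,0,0.055],[0,0,-0.029,0,0.055],[0,0,-0.031,0,0.055],[0,0,-0.031,0,0.055],[0,0,-0.031,0,0.0918],[0,0,-0.031,0,0.0918],[0,0,-0.031,0,0.0918],[0,0,-0.01,0,0.0918],[0,0,0.03,0,0.0918],[0,0,0.08,0,0.0918],[0,0,0.14,0,0.0918]]]'
python3 -m crank '[[[-0.03,0.05,0.02,0,0.0918],[-0.05,0.1,0.04,0,0.0918],[-0.06,0.13,0.05,0,0.0918],[-0.06,0.13,0.05,0,0.0918],[-0.06,0.13,0.05,0,0.0918]]]'
python3 - <<'E'
from h import *
p=snap("scene","end"); S=cloud(p)
for n,c,z in[("sq",(.442,-.253),.075),("rnd",(.4485,.288),.065),("obl",(.6535,.14),.06),("pot",(.668,-.169),.055)]:
    print(n,rect(S,*c,.055,z-.008,z+.008),plane(S,*c,.014,z-.008,z+.008)); print("  holder",rect(S,*c,.075,.011,.018))
print("salt",rect(S,.64,.005,.04,.03,.09)); print("sug",rect(S,.63,-.32,.08,.03,.09))
print(manip.get_state()["position"],manip.get_state()["contact_force"])
E
```

```text
time: 28.9
position: [0.4406, -0.2529, 0.184]
eef_rot: [3.141, -0.002, 3.086]
contact_force: [2.3, 0.9, -0.5]
gripper_width: 0.998
gripper_force: 0.0
time: 29.52
position: [0.3814, -0.1237, 0.233]
eef_rot: [-3.142, 0.0, 3.086]
contact_force: [-0.1, -0.7, -0.4]
gripper_width: 1.0
gripper_force: 0.0
sq (707, array([ 0.4471, -0.2558]), 'rect', array([ 0.442 , -0.2547]), array([0.066 , 0.0699]), 87.0, 'z', 0.0761) (np.int64(65), array([-0.0265, -0.0117,  0.0765]))
  holder (389, array([ 0.4631, -0.2598]), 'rect', array([ 0.4422, -0.2539]), array([0.0962, 0.0999]), 87.0, 'z', 0.0135)
rnd (274, array([0.4503, 0.2837]), 'rect', array([0.4471, 0.2864]), array([0.0605, 0.0611]), 6.1, 'z', 0.0643) (np.int64(46), array([0.0039, 0.0283, 0.0648]))
  holder (161, array([0.4617, 0.276 ]), 'rect', array([0.4544, 0.2829]), array([0.0881, 0.0768]), 51.0, 'z', 0.0136)
obl (298, array([0.6557, 0.1357]), 'rect', array([0.653 , 0.1383]), array([0.034 , 0.0523]), 79.6, 'z', 0.0611) (np.int64(71), array([ 0.0076, -0.0276,  0.0617]))
  holder (281, array([0.6631, 0.1284]), 'rect', array([0.6533, 0.1386]), array([0.0635, 0.083 ]), 79.3, 'z', 0.0135)
pot (183, array([ 0.6694, -0.1711]), 'rect', array([ 0.6673, -0.1702]), array([0.029 , 0.0294]), 41.1, 'z', 0.0541) (np.int64(109), array([ 0.0115, -0.0217,  0.0543]))
  holder (238, array([ 0.675 , -0.1741]), 'rect', array([ 0.6704, -0.1708]), array([0.057, 0.055]), 64.3, 'z', 0.0134)
salt (375, array([0.6487, 0.0017]), 'rect', array([0.645, 0.005]), array([0.0375, 0.0322]), 55.3, 'z', 0.061)
sug (2443, array([ 0.6368, -0.3343]), 'rect', array([ 0.6266, -0.3316]), array([0.1012, 0.1022]), 54.9, 'z', 0.064)
[ 0.38134824 -0.12408329  0.23281897] [ 0.32126164  0.92308084 -0.78730686]
```

View pics/end.png

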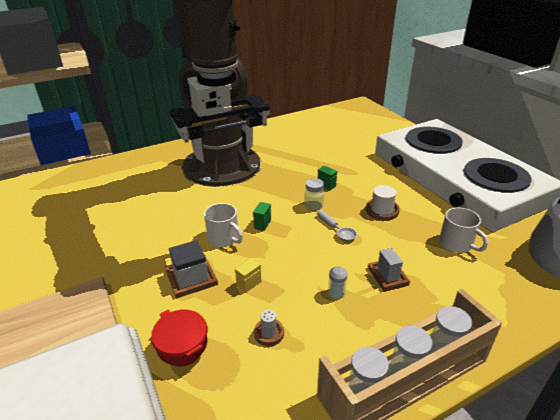

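```bash
python3 - <<'E'
from h import *
P=cloud(snap("top","endt"))
for n,c,z in[("sq",(.442,-.253),.075),("rnd",(.4485,.288),.065),("obl",(.6535,.14),.06),("pot",(.668,-.169),.055),("ob3",(.524,-.146),.055)]:
    print(n,rect(P,*c,.055,z-.008,z+.008),plane(P,*c,.014,z-.008,z+.008)); print("  holder",rect(P,*c,.075,.011,.018))
S=cloud(snap("scene")); q=S.reshape(-1,3)
for n,c in[("sq",(.442,-.253)),("obl",(.6535,.14)),("ob3",(.524,-.146))]:
    m=q[(np.hypot(*(q[:,:2]-c).T)<.012)&(q[:,2]>.04)&(q[:,2]<.1)]; print(n,np.percentile(m[:,2],[5,25,50,75,95]).round(4))
a=cv2.imread("pics/end.png"); f=lambda v,u:cv2.resize(a[v:v+60,u:u+60],None,fx=6,fy=6)
cv2.imwrite("pics/endc.png",np.hstack([f(240,160),f(240,358)]))
E
```

```text
sq 0 (np.int64(0), array([0., 0., 0.]))
  holder 0
rnd (612, array([0.4471, 0.287 ]), 'rect', array([0.4475, 0.288 ]), array([0.0581, 0.0589]), 42.5, 'z', 0.0656) (np.int64(71), array([-0.0292,  0.0409,  0.0658]))
  holder (289, array([0.4411, 0.2782]), 'rect', array([0.4461, 0.2858]), array([0.0816, 0.0885]), 54.2, 'z', 0.0142)
obl (321, array([0.6515, 0.1398]), 'rect', array([0.6524, 0.1405]), array([0.0327, 0.0509]), 78.5, 'z', 0.0623) (np.int64(62), array([0.0296, 0.024 , 0.0627]))
  holder (283, array([0.6451, 0.1373]), 'rect', array([0.6535, 0.1409]), array([0.0631, 0.0814]), 79.0, 'z', 0.0143)
pot (140, array([ 0.6667, -0.1679]), 'rect', array([ 0.6676, -0.1678]), array([0.0286, 0.0278]), 0.3, 'z', 0.0552) (np.int64(56), array([0.052 , 0.0195, 0.0551]))
  holder (122, array([ 0.6691, -0.1623]), 'rect', array([ 0.6728, -0.1667]), array([0.0483, 0.0592]), 23.3, 'z', 0.0142)
ob3 (10, array([ 0.528 , -0.1199]), 'rect', array([ 0.5281, -0.1196]), array([0.0027, 0.0109]), 86.9, 'z', 0.0536) (np.int64(0), array([0., 0., 0.]))
  holder 3
sq [0.075  0.0756 0.0764 0.0771 0.0777]
obl [0.0591 0.0605 0.0616 0.0626 0.063 ]
ob3 [0.053  0.0538 0.0544 0.055  0.0561]
  return _methods._mean(a, axis=axis, dtype=dtype,
  ret = ret.dtype.type(ret / rcount)
```

View pics/endc.png

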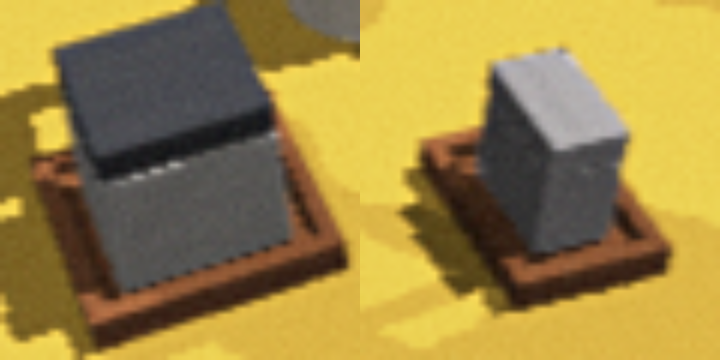

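```bash
python3 - <<'E'
from h import *
for f in("P","S"):
    q=np.load(f+".npy").reshape(-1,3)
    for n,c,r in[("sq",(.442,-.253),.025),("obl",(.653,.14),.015),("rnd",(.448,.288),.025),("pot",(.668,-.169),.01)]:
        m=q[np.hypot(*(q[:,:2]-c).T)<r]; print(f,n,np.percentile(m[:,2],[10,50,90]).round(4))
E
```

```text
P sq [0.0051 0.0078 0.0105]
P obl [0.005  0.0072 0.0099]
P rnd [0.003  0.0058 0.0086]
P pot [0.0032 0.0058 0.0091]
S sq [0.0046 0.0063 0.0078]
S obl [0.0048 0.0065 0.0082]
S rnd [0.0032 0.0048 0.0062]
S pot [0.0027 0.0044 0.0057]
```

The empty floors of the two rectangular holders already read 2 mm higher than the round ones, so both tins are flat on their floors and within tolerance. In the final picture each tin stands in its own holder: square (188,265), round (383,203), oblong (390,268), pot (267,325). The salt shaker and sugar bowl have not moved.

```bash
python3 -c "
from station import manip
print(manip.finish_job())"
```

```text
the job is handed in; nothing more can be done
None
```

I put all four tins upright in their own holders in the required order and handed the job in at about 30 s on the robot's clock; my last pictures show them seated and the sugar bowl and salt shaker unmoved, but the hand-in returned no verdict.

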